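Release the transport lock of a bench shaker and park its pin

TASK

The bench shaker's platform is still held by its transport lock, the pin with the red knob. Draw the pin up out of its bore and park it in the slotted steel fork on the shaker's right side, with its brass collar fully down inside the two raised beads. Push the freed platform to its left stop to make sure that it runs, leaving the dish flat on it and the jar and tube beside the shaker where they are.

Things in the scene. Friction and masses are not known exactly. Their poses are not given: they have to be found in the camera images.
- shaker: White bench shaker with a grey front deck, fixed: 210 mm (x) by 250 mm (y) by 85 mm high. Origin: centre of its underside, on the worktop. x points from its control panel to its back, y to its left, z up; turned up to 0.35 rad either way. The grey deck is the front 70 mm of its top, with a blind bore 11 mm wide, 26 mm deep at x = -70, y = 0 mm.
- platform (a joint): Aluminium platform 135 by 210 mm, 4 mm above the housing; slides along the shaker's y, -0.035 to +0.035 m: 0 mid, where the pin locks it, +0.035 at its left stop; 2 N of dry friction and 12 N s/m of damping, stays where left. Its tongue (36 mm wide, 6 mm thick) reaches forward over the deck. Rims 12 mm high at front and back; a steel grab rail at its left and at its right end.
- tongue_hole (a point): Centre of the 11 mm through hole in the platform's tongue, at its upper face, 95 mm above the worktop; moves with the platform. At the start the pin stands in it and on down into the deck's bore. Axes as the shaker's.
- rail_right (a point): Middle of the right grab rail's top bar, on its centre line, 129 mm above the worktop; moves with the platform. The bar is 8 mm thick, runs 89 mm along the shaker's x on two end posts, 34 mm above the plate. The space to its right is free above the housing's top, whose edge is 25 mm farther right at platform value 0.
- lock_pin: Loose upright pin, 60 g (varies). Origin: on its axis at the underside of the brass collar; z up. Steel shank 9 mm thick, 33 mm down from the origin, last 4 mm tapered; collar 20 mm across, 4 mm thick; neck 9 mm thick up to 20 mm; round red knob 26 mm across from 20 to 44 mm above the origin. Yaw does not matter. At the start the collar rests on the tongue.
- notch (a point): Where the pin's origin belongs when parked: in the slot, at the upper face of the steel fork, 80 mm above the worktop, 13 mm outside the shaker's right side wall, whose top is 5 mm higher. Axes as the shaker's. The fork is 5 mm thick, its slot 11 mm wide, open to the right (-y), closed 5.5 mm to the left of this point.
- fork_mouth (a point): Open end of the fork's slot, 19 mm to the right of the notch point, same height. The tines are 14 mm wide with rounded ends; on each stands a bead 3 mm high and 12 mm across, centred 7 mm inside this point and 12.5 mm to either side, which keeps a lowered collar from sliding out: the shank comes in from the right with the collar above the beads, then goes down.
- gel_dish: Flat clear box with a pink gel, 76 by 106 by 23 mm, loose on the platform's rubber mat. Origin: centre of its underside.
- buffer_jar: White jar with a blue cap, 66 mm across, 90 mm high, standing loose on the worktop to the left of the shaker. Origin: centre of its underside.
- tube_50: Tube with an orange cap, 34 mm thick, 117 mm long, lying loose on the worktop in front of the shaker, to the left. Origin: underside, below its middle; it lies along its own y.
Things that resemble listed ones, but are neither listed nor needed, are in the scene too. There is more than one size of the lock_pin; the job needs the smallest. There is more than one size of the gel_dish; the one meant has the size given above.

How it is judged:
On the way, in this order (a step that is already met when the one before it is completed fails the run):
1. the pin is drawn clear of the tongue (z of lock_pin in the frame of tongue_hole above 0.034 m), for 0.1 s.
2. the pin hangs parked in the fork, collar fully down (horizontal distance between lock_pin and notch below 0.004 m and z of lock_pin in the frame of notch between -0.002 and 0.002 m and angle between lock_pin's own z axis and vertical below 0.1 rad), for 0.3 s.
At the end, for the whole second after the job is handed in: The pin hangs upright (within 0.1 rad) and at rest in the fork, its axis within 4 mm of the parking place and its collar within 2 mm of fully down, the platform stands within 5 mm of its left stop, and the dish lies flat on it (within 0.1 rad) (all of step 2 and linear speed of lock_pin below 0.02 m/s and value of joint platform above 0.03 m and angle between gel_dish's own z axis and vertical below 0.1 rad); the robot touches nothing.
It fails at once if the dish is tipped or lifted off the platform (angle between gel_dish's own z axis and vertical above 0.3 rad or z of gel_dish in the frame of shaker above 0.125 m or z of gel_dish in the frame of shaker below 0.08 m).
It fails at once if the jar is pushed more than 30 mm or tipped (distance of buffer_jar from where it was at the start of the episode above 0.03 m or angle between buffer_jar's own z axis and vertical above 0.3 rad).
It fails at once if the tube is moved more than 40 mm (distance of tube_50 from where it was at the start of the episode above 0.04 m).
It also fails if it takes over 48 s, if anything falls off the work surface, if the arm or the gripper's body presses on something with over 40 N, if the wrist force passes 120 N, or if a joint passes its speed limit or range.

ROBOT

A 6-joint arm with a two-finger parallel gripper is mounted at the origin on a cart in front of the work surface, level with it; the furniture and walls round the work are solid. World frame = base frame: x ahead of the robot, y to its left, z up, the work surface at z = 0. Lengths are in m, angles in rad, forces in N, time in s.
With the tool pointing down it reaches from about 0.3 to 0.85 m from the base axis. Payload 5.4 kg.
Tool frame: the origin (TCP) lies on the centre line of the jaws, within the pads' length; the fingertips stand 11 mm ahead of it and the grasp point (between the pads) lies 8 mm behind it; z points along the fingers, y is the line along which they close (so a half turn about z gives the same grasp; the last joint's range is limited). The gripper opens to 85 mm and grips with 20 to 120 N. Pads are 22 mm wide; open, the fingers measure 114 mm over their backs; the gripper's body (76 mm by 85 mm) begins 54 mm behind the grasp point. The pads swing forward as they close: fully open they stand 13 mm farther back than shut.
Start: joints at [-1.496, 0.158, 1.597, -0, 1.386, -0.21], TCP at [0.162, -0.552, 0.242] pointing down, gripper open.
Joint ranges: [-2.91, 2.91], [-0.94, 2.29], [0.18, 2.7], [-1.29, 4.43], [0.17, 2.64], [-3, 3]. Speed limits (rad/s): [2.57, 2.57, 3.14, 3.14, 3.14, 3.14].

INTERFACE

Orientations are given as [roll, pitch, yaw] about the fixed x, y, z axes, in that order (R = Rz(yaw) Ry(pitch) Rx(roll)).
In Python, from workcell import observe, snapshot, camera_model, sign_off, find_in, regions_of gives the robot as it stands. The module is installed in compiled form; this text tells all that it offers.
- The arm moves only by the tool carry_out, never from a script. Its argument "deltas" is a list that holds one entry, the list of rows, each a list of 5 numbers: the shift along the world's x, y, z each as a share of 0.06 m, from -1 to 1, then the turn about the world's z as a share of 8 degrees, from -1 to 1, then the opening, from 0 (shut) to 1 (fully open). A call has 1 to 5 rows; each row shifts and turns the commanded pose from where the row before left it; what a row does not reach is not made up. A row lasts 1/8 s, in which the tool goes at most 62.5 mm and 10.7 degrees, less where a joint would pass 70% of its speed; a pose out of reach is approached as far as the arm can. A call with a number of a shift or a turn outside -1 to 1 is refused whole. A call with a gripper value outside its range is refused whole. The fingers move at their own pace and stop on an object; the grip force is fixed at half the most. Time passes only in rows, so rows that do not move let the fingers close. It gives the time, the measured TCP pose, the force, the opening and the grip force at its end, in the units of the state.
- observe(): the state, without advancing time (a new reading comes with each control period).
- snapshot(name): name is "scene" or "side" or "wrist"; returns the picture (400x640x3 uint8, red, green, blue); there is no depth.
- camera_model(name): a dict with "fx", "fy", "cx", "cy" (pixels), "eye" and "rotation" of the camera in the world; the wrist camera has in their place "tool_from_camera" (4x4, takes a point from camera to tool coordinates, whose origin is the TCP and whose axes are the flange's). Camera axes: x right, y down, z forward; pixel columns grow to the right and rows downward; lengths in m; the calibration is good to about 2 mm. A picture is of the moment at which its call begins: read the wrist's pose just before it. camera_model takes no time and is no camera call.
- sign_off(): hands the job in; it is judged then, once.
Trained networks look in the newest picture that a camera, given by its name, has taken for a name from the list of things; names that differ only in an ending like _2 or _b are one class to them, and where a whole thing is asked for, a point or a joint stands for the part that bears it (a point fixed in the world has none). Each returns a list of dicts, best first, with "conf" (0 to 1); they miss things now and then, are a little off and sometimes report something else, mostly with a low value. They report only what shows in the picture. A call takes as long as a camera call. They do not tell look-alikes from the thing itself.
- find_in(camera, target): "rect" ([centre column, centre row, width, height] in pixels, round what is visible of it).
- regions_of(camera, target): "mask" (400x640 bool, what is visible of it) and "rect" ([centre column, centre row, width, height] in pixels, round what is visible of it).
The state is a dict: "time_s": time; "joint_positions": joint angles; "dq": joint speeds; "joint_efforts": joint torques, N m; "ee_pos": TCP position; "tcp_rot": TCP orientation; "ft_force": force on the tool from outside, world axes, zero at the start; "moment": the same for the moment, N m; "finger_gap": opening from 0.0 (shut) to 1.0 (fully open); "finger_force": force on a finger pad.
Only numpy, scipy, OpenCV 4.12 (cv2) and the standard library are available. Lean on these libraries where they do the work, as an engineer would, in place of code of your own. Each camera call takes 0.05 s, during which the arm holds its last target. There are 200 camera calls.

## Working session

There is one attempt and no reset: what is moved stays moved. The work goes in short steps, Python scripts to look and compute and a tool call to move; the robot and the scene stay as the last step left them, time stands still between calls to the robot, and variables do not carry over. Pictures are saved under pics/ and viewed, at most 14 in all, crops included, and the job is handed in when it is done.

Besides the shell and the picture viewer there is one more tool, called after ">>>" as a command line: name --argument value ..., lists and objects as JSON in quotes. carry_out: Moves the arm, as the interface text tells. Its arguments: {"type":"object","properties":{"deltas":{"type":"array","items":{"type":"array","items":{"type":"array","items":{"type":"number"}}}}},"required":["deltas"]}

```bash
mkdir -p pics
cat > h.py <<'E'
import numpy as np, cv2
from workcell import *
from scipy.spatial.transform import Rotation as R
def cam(n):
    c=camera_model(n)
    if n=='wrist':
        s=observe(); T=np.eye(4); T[:3,:3]=R.from_euler('xyz',s['tcp_rot']).as_matrix(); T[:3,3]=s['ee_pos']
        M=T@np.array(c['tool_from_camera']); return c,M[:3,3],M[:3,:3]
    return c,np.array(c['eye']),np.array(c['rotation'])
def ray(C,u,v):
    c,e,r=C; return e,r@np.array([(u-c['cx'])/c['fx'],(v-c['cy'])/c['fy'],1])
def onz(C,u,v,z):
    e,d=ray(C,u,v); return e+d*(z-e[2])/d[2]
def proj(C,p):
    c,e,r=C; q=r.T@(np.array(p)-e); return np.array([c['cx']+c['fx']*q[0]/q[2],c['cy']+c['fy']*q[1]/q[2]])
def tri(obs):
    A=np.zeros((3,3));b=np.zeros(3)
    for C,u,v in obs:
        e,d=ray(C,u,v); d=d/np.linalg.norm(d); P=np.eye(3)-np.outer(d,d); A+=P; b+=P@e
    return np.linalg.solve(A,b)
E
python3 - <<'E'
from h import *
np.set_printoptions(precision=3,suppress=True)
im={}
for n in ['scene','side']:
    C=cam(n); im[n]=snapshot(n); print(n,C[1],C[2][:,2],C[0]['fx'])
    for t in ['lock_pin','gel_dish','shaker','platform','notch','rail_right','buffer_jar','tube_50']:
        try: print(n,t,[(np.round(d['rect']).astype(int).tolist(),round(d['conf'],2)) for d in find_in(n,t)])
        except Exception as e: print(t,e)
    cv2.imwrite(f'pics/{n}0.png',im[n][:,:,::-1])
print(observe())
E
```

```text
Traceback (most recent call last):
IndexError: too many indices for array: array is 1-dimensional, but 2 were indexed
```

```bash
python3 -c "
from h import *
for n in ['scene','side','wrist']: print(camera_model(n))
print(observe())"
```

```text
{'fx': 480.6749131216613, 'fy': 480.6749131216613, 'cx': 324.6293336195287, 'cy': 206.30985394454714, 'eye': array([-0.22756301,  0.53841923,  0.87131969]), 'rotation': array([-2.2885448 ,  0.00955584, -2.10168297])}
{'fx': 463.48079311780344, 'fy': 463.48079311780344, 'cx': 314.89364256133587, 'cy': 199.66313129400842, 'eye': array([0.50584129, 1.05730203, 0.63093591]), 'rotation': array([-2.08541275e+00,  1.75427775e-03, -3.14012036e+00])}
{'fx': 313.091682196636, 'fy': 313.091682196636, 'cx': 312.827071372362, 'cy': 200.37121654144258, 'tool_from_camera': array([[-7.20100007e-04, -9.50279457e-01, -3.11397550e-01,
         8.03997207e-02],
       [ 9.99999561e-01, -8.70863982e-04,  3.45103749e-04,
        -3.03062839e-04],
       [-5.99129914e-04, -3.11397165e-01,  9.50279668e-01,
        -1.31973573e-01],
       [ 0.00000000e+00,  0.00000000e+00,  0.00000000e+00,
         1.00000000e+00]])}
{'time_s': 0.05, 'joint_positions': array([-1.49612532e+00,  1.59058231e-01,  1.59823070e+00, -1.64466119e-07,
        1.38621083e+00, -2.10103904e-01]), 'dq': array([-0.00022604, -0.00244693, -0.00175224,  0.00065718, -0.00023149,
        0.00025195]), 'joint_efforts': array([-4.21688992e-04, -3.97330570e+01, -3.32667232e+01, -1.07004626e-04,
        4.21285804e-03,  1.58468396e-05]), 'ee_pos': array([ 0.16147445, -0.55125516,  0.24131249]), 'tcp_rot': array([-3.13972745e+00, -3.97591192e-04,  2.84774575e-01]), 'ft_force': array([0.06393161, 0.36493935, 0.29081119]), 'moment': array([-7.94400060e-05, -6.11678714e-03, -6.13729932e-02]), 'finger_force': 0.0, 'finger_gap': 0.9958870916272361}
```

```bash
sed -i "s/return c,np.array(c\['eye'\]),np.array(c\['rotation'\])/return c,np.array(c['eye']),R.from_euler('xyz',c['rotation']).as_matrix()/" h.py
python3 - <<'E'
from h import *
np.set_printoptions(precision=3,suppress=True)
im={}
for n in ['scene','side']:
    C=cam(n); im[n]=snapshot(n); print(n,C[1],C[2][:,2],C[0]['fx'])
    for t in ['lock_pin','gel_dish','shaker','platform','rail_right','buffer_jar','tube_50']:
        try: print(n,t,[(np.round(d['rect']).astype(int).tolist(),round(d['conf'],2)) for d in find_in(n,t)])
        except Exception as e: print(t,e)
    cv2.imwrite(f'pics/{n}0.png',im[n][:,:,::-1])
E
```

```text
scene [-0.228  0.538  0.871] [ 0.653 -0.376 -0.658] 480.6749131216613
scene lock_pin [([352, 240, 20, 38], 0.76), ([214, 235, 34, 39], 0.62), ([363, 259, 22, 39], 0.58)]
scene gel_dish [([389, 177, 58, 34], 0.75)]
scene shaker [([298, 209, 126, 112], 0.66)]
scene platform [([286, 190, 94, 65], 0.82), ([290, 188, 50, 34], 0.43)]
scene rail_right [([286, 189, 97, 64], 0.62)]
scene buffer_jar [([216, 235, 34, 38], 0.68)]
scene tube_50 [([300, 272, 49, 18], 0.9)]
side [0.506 1.057 0.631] [ 0.002 -0.87  -0.492] 463.48079311780344
side lock_pin [([372, 210, 13, 47], 0.95), ([342, 208, 19, 44], 0.64), ([299, 199, 12, 20], 0.48)]
side gel_dish [([274, 172, 59, 30], 0.94), ([256, 202, 36, 32], 0.86)]
side shaker [([268, 224, 99, 104], 0.77)]
side platform [([261, 204, 88, 66], 0.85)]
side rail_right [([261, 204, 94, 65], 0.92)]
side buffer_jar [([246, 285, 32, 54], 0.87)]
side tube_50 [([341, 258, 21, 39], 0.77)]
```

View pics/scene0.png

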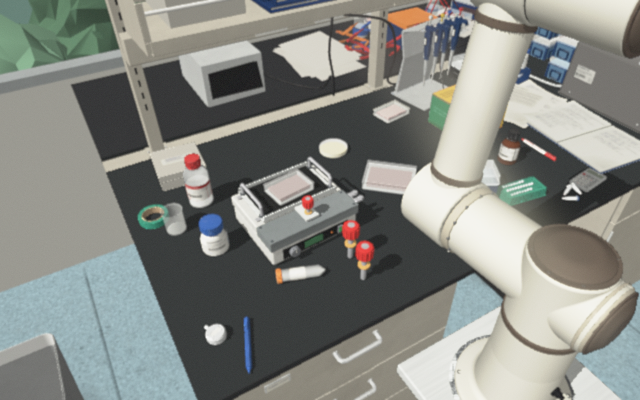

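View pics/side0.png

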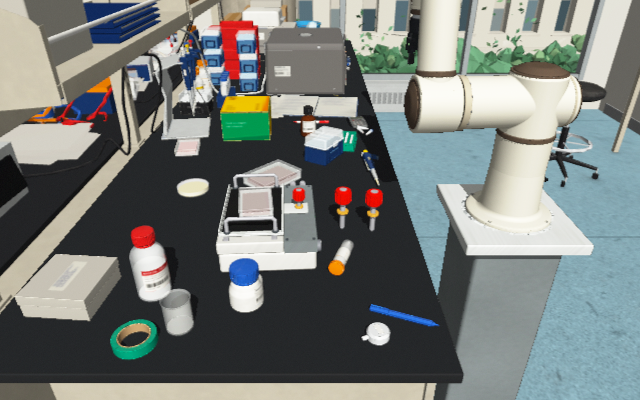

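Scene: three red-knobbed pins – (308,203) standing in the shaker's tongue, and (351,232) and (365,250) loose on the bench, both visibly larger. The one in the tongue fits (smallest, in the bore). Dish on the platform at scene (290,187)/side (256,202); a larger look-alike lies behind at (389,177). Jar (215,235), tube (300,273).

Run:
```python
from h import *
np.set_printoptions(precision=3,suppress=True)
S,D=cam('scene'),cam('side')
for n,a,b in [('pin knob',(308,202),(298.5,195)),('p2',(351,230),(343,197)),('p3',(365,249),(374,198)),('dish',(290,187),(256,202)),('jar',(216,235),(246,285)),('fork?',(357,197),(300,180))]:
    p=tri([(S,*a),(D,*b)]); print(n,p,proj(S,p)-a,proj(D,p)-b)
print('tube',onz(S,300,272,.017),onz(D,341,258,.017))
a=cv2.resize(snapshot('scene')[140:280,220:400][:,:,::-1],None,fx=4,fy=4,interpolation=2)[:, :720]
cv2.imwrite('pics/crop1.png',a)
```

```text
pin knob [0.546 0.139 0.125] [-0.034  0.494] [-0.274 -0.444]
p2 [0.442 0.083 0.089] [-0.084  0.886] [-0.468 -0.726]
p3 [0.369 0.093 0.093] [-0.178  1.579] [-0.824 -1.232]
dish [0.643 0.138 0.105] [-0.     0.002] [-0.001 -0.002]
jar [0.644 0.348 0.038] [-0.051  0.37 ] [-0.255 -0.394]
fork? [ 0.545 -0.002  0.086] [ 0.07  -1.417] [0.74  1.198]
tube [0.449 0.218 0.017] [0.451 0.232 0.017]
```

View pics/crop1.png

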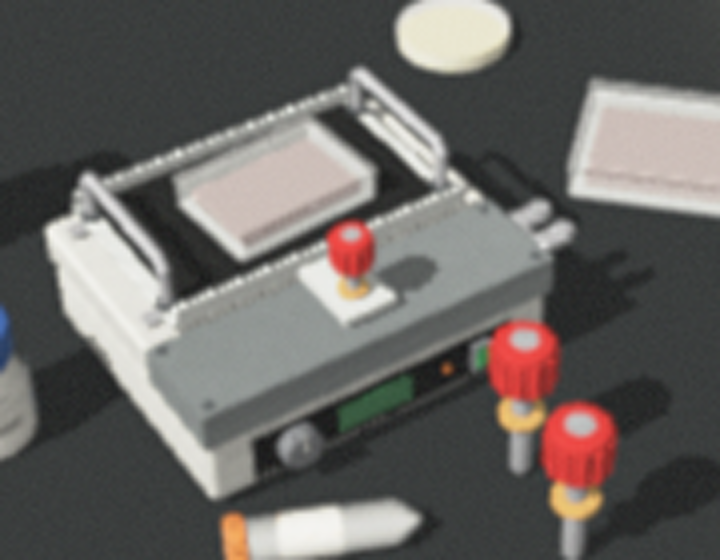

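Crop confirms: the pin in the white tongue, crop (350,255), is clearly the smallest of the three; fork tines at crop (530,212),(555,235). Moving the wrist camera over the shaker.

>>> carry_out --deltas '[[[0.5, 0.8, 0.3, 0.7, 1], [0.5, 0.8, 0.2, 0.7, 1], [0.5, 0.8, 0, 0.7, 1], [0.5, 0.8, 0, 0.7, 1], [0.5, 0.8, 0, 0.7, 1]]]'

```text
time_s: 1.52
ee_pos: [0.3123, -0.3103, 0.2725]
tcp_rot: [3.141, -0.0, 0.776]
ft_force: [0.9, 0.2, 0.5]
finger_gap: 1.002
finger_force: 0.0
```

>>> carry_out --deltas '[[[0.5, 0.8, 0, 0.7, 1], [0.5, 0.8, 0, 0.7, 1], [0.5, 0.8, 0, 0.7, 1], [0.5, 0.8, 0, 0.7, 1], [0.5, 0.8, 0, 0.7, 1]]]'

```text
time_s: 2.15
ee_pos: [0.4624, -0.0701, 0.2726]
tcp_rot: [3.14, 0.0, 1.265]
ft_force: [1.2, -0.6, 0.0]
finger_gap: 0.997
finger_force: 0.0
```

>>> carry_out --deltas '[[[0.5, 0.8, 0, 0.7, 1], [0.5, 0.8, 0, 0.7, 1], [0.5, 0.8, 0, 0.7, 0.6], [0.3, 0.6, 0, 0.1, 0.6], [0, 0, 0, 0, 0.6]]]'

```text
time_s: 2.78
ee_pos: [0.57, 0.1105, 0.2719]
tcp_rot: [-3.141, -0.0, 1.573]
ft_force: [0.0, 0.1, 0.1]
finger_gap: 0.597
finger_force: 0.0
```

Run:
```python
from h import *
np.set_printoptions(precision=3,suppress=True)
C=cam('wrist'); im=snapshot('wrist'); cv2.imwrite('pics/w1.png',im[:,:,::-1])
for t in ['lock_pin','gel_dish','platform','rail_right','shaker']:
    print(t,[(np.round(d['rect']).astype(int).tolist(),round(d['conf'],2)) for d in find_in('wrist',t)])
print(C[1],proj(C,[.546,.139,.127]),proj(C,[.546,.0,.08]))
```

```text
lock_pin [([194, 201, 53, 48], 0.97), ([126, 194, 71, 50], 0.72), ([285, 158, 35, 31], 0.63)]
gel_dish [([339, 332, 73, 62], 0.64), ([392, 151, 90, 126], 0.61)]
platform [([375, 135, 214, 245], 0.59)]
rail_right [([374, 136, 210, 246], 0.73)]
shaker [([360, 140, 242, 281], 0.63)]
[0.57  0.191 0.404] [285.65 158.74] [292.022 268.914]
```

View pics/w1.png

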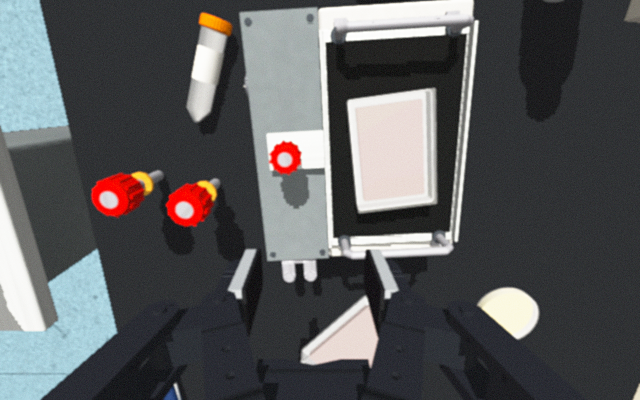

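Wrist view: smallest pin's knob at (285,158); deck screws at (248,18),(310,16),(273,254),(322,252); fork tines below the right wall at (289,270) and (310,270), right rail bar from (345,248) to (440,245); dish on the mat. Measuring poses.

Run:
```python
from h import *
np.set_printoptions(precision=4,suppress=True)
C=cam('wrist'); im=snapshot('wrist')
def P(n,u,v,z): p=onz(C,u,v,z); print(n,p[:2]); return p
a=P('scrFL',248,18,.085);b=P('scrBL',310,16,.085);c=P('scrFR',273,254,.085);d=P('scrBR',322,252,.085)
y1=a-c; y2=b-d; print('yaw',np.arctan2(-y1[0],y1[1]),np.arctan2(-y2[0],y2[1]),np.linalg.norm(y1),np.linalg.norm(a-b))
# knob top button centre and red blob
hsv=cv2.cvtColor(im,cv2.COLOR_RGB2HSV)
m=((hsv[...,0]<8)|(hsv[...,0]>172))&(hsv[...,1]>150)&(hsv[...,2]>80); m=m.astype(np.uint8)
n,l,s,ce=cv2.connectedComponentsWithStats(m)
for i in range(1,n):
    if s[i,4]>100: print('red',s[i],ce[i]); 
P('knob',285.3,157.7,.127);P('tineF',289,270,.083);P('tineB',310,270,.083);P('rail a',345,248,.129);P('rail b',445,246,.129)
S=cam('scene');print(proj(S,onz(C,285.3,157.7,.127)))
cv2.imwrite('pics/w1c.png',cv2.resize(im[225:300,255:355][:,:,::-1],None,fx=7,fy=7,interpolation=cv2.INTER_CUBIC))
```

```text
scrFL [0.5118 0.2559]
scrBL [0.5677 0.2573]
scrFR [0.524  0.0186]
scrBR [0.5798 0.0209]
yaw 0.05160428490330845 0.051034153038863266 0.23762116888098686 0.05593380122270562
red [270 138  31  33 570] [286.0544 153.4509]
red [  91  170   54   45 1512] [118.7857 191.4054]
red [ 166  180   49   45 1292] [190.0975 201.2887]
knob [0.5452 0.1366]
tineF [ 0.5415 -0.0033]
tineB [ 0.566  -0.0034]
rail a [0.6008 0.0481]
rail b [0.698  0.0499]
[308.8366 201.6353]
```

View pics/w1c.png

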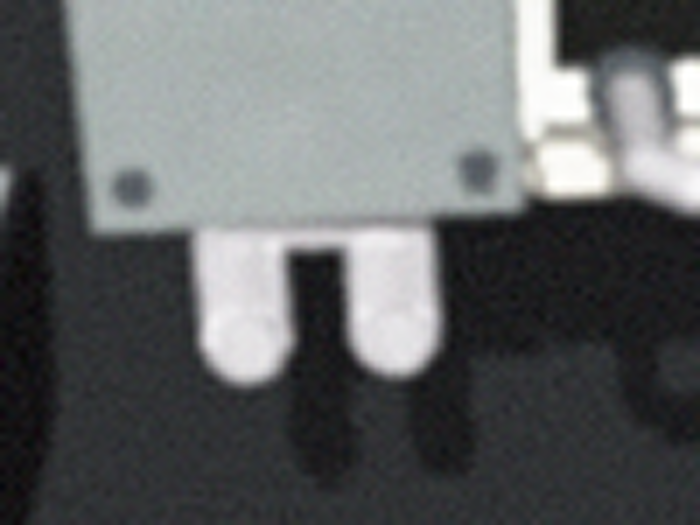

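Yaw ≈ 0.051; the pin's bore is at about (0.546, 0.138) and the fork beads (crop (247,350),(397,345)) put the notch at about (0.553, 0.000), i.e. straight along shaker −y from the pin. Going to grasp.

>>> carry_out --deltas '[[[-0.2, 0.22, -0.5, 0.35, 0.6], [-0.2, 0.23, -0.8, 0, 0.6], [0, 0, -0.6, 0, 0.6], [0, 0, -0.4, 0, 0.6], [0, 0, 0, 0, 0.6]]]'

```text
time_s: 3.75
ee_pos: [0.5438, 0.1346, 0.1324]
tcp_rot: [-3.137, -0.0, 1.617]
ft_force: [-0.4, -0.0, 0.3]
finger_gap: 0.596
finger_force: 0.0
```

Run:
```python
from h import *
np.set_printoptions(precision=4,suppress=True)
C=cam('wrist'); im=snapshot('wrist'); s=observe(); print(s['ee_pos'],s['tcp_rot'])
cv2.imwrite('pics/w2.png',im[:,:,::-1])
for t in ['lock_pin']:
    print(t,[(np.round(d['rect']).astype(int).tolist(),round(d['conf'],2)) for d in find_in('wrist',t)])
print(proj(C,[.546,.138,.127]),proj(C,[.546,.138,.139]))
S,D=cam('scene'),cam('side')
```

```text
[0.5452 0.1347 0.1342] [-3.1406  0.      1.6174]
lock_pin [([158, 282, 97, 95], 0.93), ([317, 253, 62, 77], 0.92), ([62, 274, 125, 98], 0.7)]
[316.708  261.7081] [316.8763 274.7747]
```

View pics/w2.png

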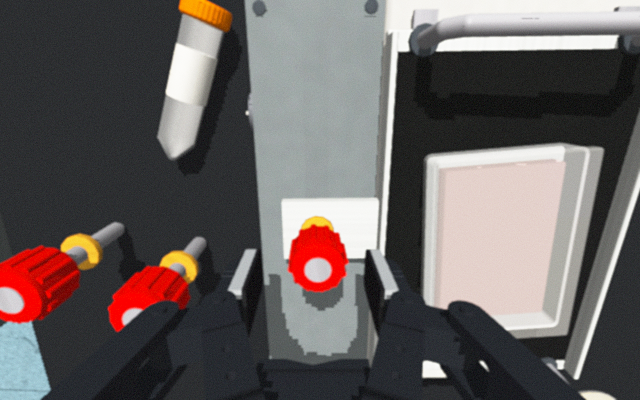

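Knob centred between the pads: knob button (317,269), pads at (248,275) and (380,275). Lowering 15 mm, a touch +y, and closing.

>>> carry_out --deltas '[[[0, 0.05, -0.24, 0, 0.6], [0, 0, 0, 0, 0.3], [0, 0, 0, 0, 0.1], [0, 0, 0, 0, 0.1], [0, 0, 0, 0, 0.1]]]'

```text
time_s: 4.47
ee_pos: [0.5456, 0.1382, 0.12]
tcp_rot: [3.141, 0.0, 1.618]
ft_force: [-0.0, -0.1, -1.1]
finger_gap: 0.282
finger_force: 58.8
```

>>> carry_out --deltas '[[[0, 0, 0.2, 0, 0.1], [0, 0, 0.3, 0, 0.1], [0, 0, 0.3, 0, 0.1], [0, 0, 0.2, 0, 0.1], [0, 0, 0, 0, 0.1]]]'

```text
time_s: 5.1
ee_pos: [0.5465, 0.1382, 0.1816]
tcp_rot: [3.139, 0.0, 1.618]
ft_force: [-0.7, 0.2, -1.3]
finger_gap: 0.284
finger_force: 58.9
```

Run:
```python
from h import *
np.set_printoptions(precision=4,suppress=True)
for i in range(3):
    s=observe(); print(s['ee_pos'],s['tcp_rot'],s['ft_force'],s['finger_gap'])
    im=snapshot('wrist')
S=cam('side'); a=snapshot('side')[150:250,210:390]; w=im[180:330,200:440]
A=cv2.resize(a,(540,300),interpolation=2);B=cv2.resize(w,(540,300))
cv2.imwrite('pics/g1.png',np.vstack([A,B])[:,:,::-1])
```

```text
[0.5465 0.1382 0.1816] [3.1385 0.0001 1.6183] [-0.7231  0.1599 -1.2592] 0.2842709235891757
[0.5458 0.1381 0.1804] [3.1406 0.     1.6182] [ 0.7297  0.2985 -1.7155] 0.286767508700387
[0.5453 0.1382 0.1796] [-3.141   0.      1.6183] [-0.3219  0.3224 -0.6548] 0.283477538315298
```

View pics/g1.png

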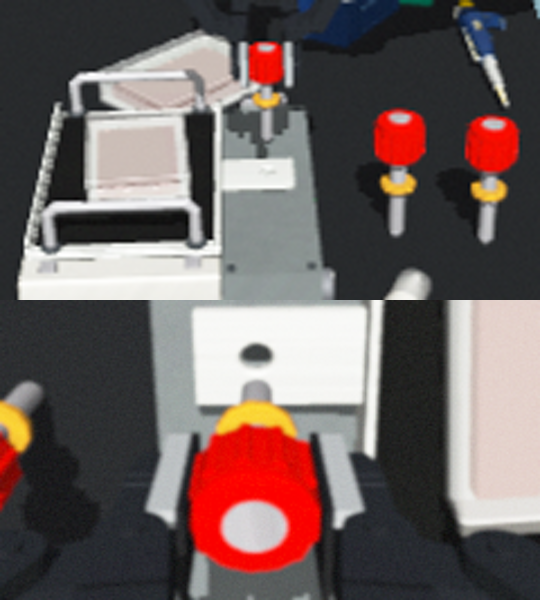

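Pin is out and upright (side crop (265,100)); wrist crop shows the empty hole at (257,355). Moving to the right of the fork mouth.

>>> carry_out --deltas '[[[0.037, -0.72, 0, 0, 0.1], [0.037, -0.72, 0, 0, 0.1], [0.037, -0.72, 0, 0, 0.1], [0.037, -0.72, 0, 0, 0.1], [0, 0, -0.3, 0, 0.1]]]'

```text
time_s: 5.92
ee_pos: [0.5554, -0.0375, 0.1625]
tcp_rot: [3.139, 0.001, 1.614]
ft_force: [0.0, 0.6, -1.6]
finger_gap: 0.285
finger_force: 59.0
```

>>> carry_out --deltas '[[[0, 0, -0.3, 0, 0.1], [0, 0, 0, 0, 0.1]]]'

```text
time_s: 6.18
ee_pos: [0.5523, -0.0329, 0.1409]
tcp_rot: [-3.136, -0.002, 1.62]
ft_force: [0.1, 0.8, -0.8]
finger_gap: 0.284
finger_force: 59.0
```

Run:
```python
from h import *
np.set_printoptions(precision=4,suppress=True)
P=[]
for i in range(6):
    s=observe(); P.append(s['ee_pos']); im=snapshot('wrist')
C=cam('wrist')
e=np.mean(P,0); print(e,s['tcp_rot'],s['ft_force'])
C=(C[0],C[1]-s['ee_pos']+e,C[2])
cv2.imwrite('pics/f1.png',cv2.resize(im[150:300,220:420][:,:,::-1],None,fx=4,fy=4,interpolation=2))
ey=np.array([-.051,.9987,0])
print('pred bead mid',proj(C,[.5535,-.0118,.083]),'pred notch',proj(C,[.5528,.0002,.08]))
```

```text
[ 0.554  -0.0336  0.1433] [3.1403 0.0004 1.6192] [0.1838 0.267  0.0819]
pred bead mid [312.8265 193.1807] pred notch [312.6199 173.8005]
```

View pics/f1.png

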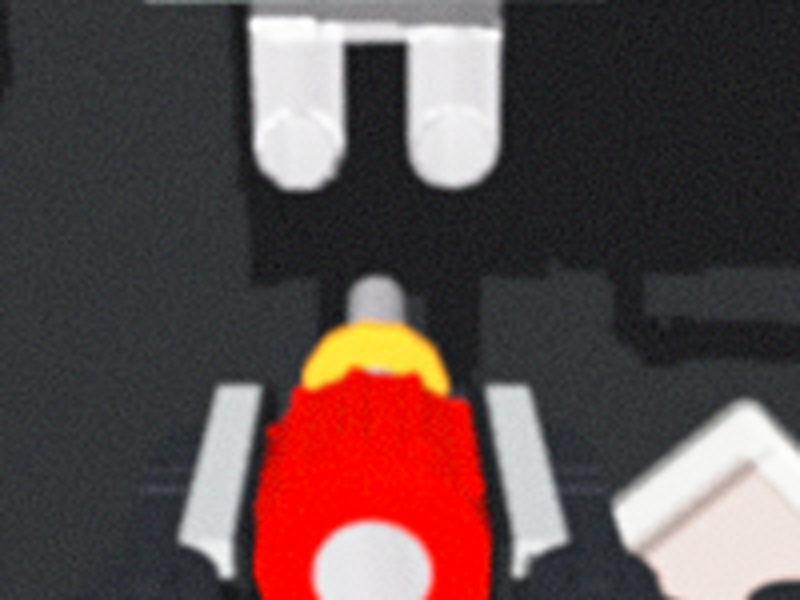

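Shank (crop x 377) lines up with slot centre (crop (345+409)/2 = 377). Lowering to collar just over bead height, then sliding in.

>>> carry_out --deltas '[[[0, 0, -0.3, 0, 0.1], [0, 0, -0.22, 0, 0.1], [0, 0, 0, 0, 0.1], [-0.007, 0.15, 0, 0, 0.1], [-0.007, 0.15, 0, 0, 0.1]]]'

```text
time_s: 7.1
ee_pos: [0.5539, -0.016, 0.1132]
tcp_rot: [3.141, 0.0, 1.618]
ft_force: [-0.6, -0.1, -0.1]
finger_gap: 0.287
finger_force: 59.0
```

>>> carry_out --deltas '[[[-0.006, 0.12, 0, 0, 0.1], [-0.005, 0.1, 0, 0, 0.1], [0, 0, 0, 0, 0.1]]]'

```text
time_s: 7.48
ee_pos: [0.5529, -0.0029, 0.1128]
tcp_rot: [3.142, 0.0, 1.619]
ft_force: [-0.2, 0.4, 0.3]
finger_gap: 0.284
finger_force: 59.0
```

Run:
```python
from h import *
np.set_printoptions(precision=4,suppress=True)
P=[];F=[]
for i in range(6):
    s=observe(); P.append(s['ee_pos']);F.append(s['ft_force']); im=snapshot('wrist')
print(np.mean(P,0),s['tcp_rot'],np.mean(F,0))
cv2.imwrite('pics/f2.png',cv2.resize(im[150:300,220:420][:,:,::-1],None,fx=4,fy=4,interpolation=2))
```

```text
[ 0.5529 -0.0034  0.1127] [3.1416 0.     1.6179] [-0.388  -0.0105 -0.5088]
```

View pics/f2.png

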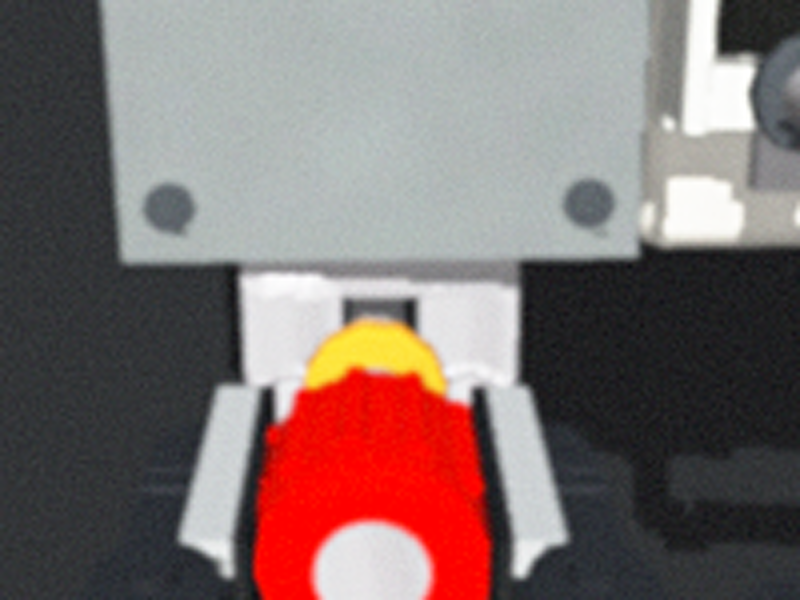

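Shank is in the slot (crop (377,310)), free of force. Advancing the last 3.6 mm and lowering.

>>> carry_out --deltas '[[[-0.003, 0.06, 0, 0, 0.1], [0, 0, 0, 0, 0.1], [0, 0, -0.06, 0, 0.1], [0, 0, -0.06, 0, 0.1], [0, 0, 0, 0, 0.1]]]'

```text
time_s: 8.4
ee_pos: [0.5525, 0.0002, 0.1051]
tcp_rot: [-3.141, -0.0, 1.618]
ft_force: [-0.4, 1.1, -0.6]
finger_gap: 0.282
finger_force: 59.3
```

Run:
```python
from h import *
np.set_printoptions(precision=4,suppress=True)
P=[];F=[]
for i in range(6):
    s=observe(); P.append(s['ee_pos']);F.append(s['ft_force']); im=snapshot('wrist')
print(np.mean(P,0),s['tcp_rot'],np.mean(F,0))
cv2.imwrite('pics/f3.png',cv2.resize(im[150:300,220:420][:,:,::-1],None,fx=4,fy=4,interpolation=2))
```

```text
[0.5526 0.0002 0.1054] [3.1416 0.     1.6181] [-0.301   0.379  -0.8073]
```

>>> carry_out --deltas '[[[0, 0, 0, 0, 0.3], [0, 0, 0, 0, 0.45], [0, 0, 0, 0, 0.6], [0, 0, 0.3, 0, 0.6], [0, 0, 0.7, 0, 0.6]]]'

```text
time_s: 9.32
ee_pos: [0.5514, 0.0005, 0.1653]
tcp_rot: [-3.138, -0.001, 1.618]
ft_force: [1.2, 0.3, -0.2]
finger_gap: 0.603
finger_force: 0.0
```

>>> carry_out --deltas '[[[0, 0, 0.4, 0, 0.3], [0, 0, 0, 0, 0], [0, 0, 0, 0, 0]]]'

```text
time_s: 9.7
ee_pos: [0.5522, 0.0003, 0.1889]
tcp_rot: [-3.141, -0.0, 1.618]
ft_force: [-0.4, 0.1, -0.8]
finger_gap: 0.003
finger_force: 0.0
```

Run:
```python
from h import *
np.set_printoptions(precision=4,suppress=True)
s=observe(); print(s['ee_pos'],s['finger_gap']);C=cam('wrist'); im=snapshot('wrist')
print('rail',[(np.round(d['rect']).astype(int).tolist(),round(d['conf'],2)) for d in find_in('wrist','rail_right')])
print('exp knob top',proj(C,[.5528,.0002,.124]),'notch collar',proj(C,[.5528,.0002,.084]))
a=im[100:400,100:500]; b=cv2.resize(snapshot('side')[150:250,230:390],(400,250),interpolation=2)
cv2.imwrite('pics/p1.png',np.vstack([a,b])[:,:,::-1])
```

```text
[0.5522 0.0003 0.1889] 0.002641773342485194
rail [([439, 86, 315, 171], 0.6)]
exp knob top [313.1346 222.5157] notch collar [313.182  203.5733]
```

View pics/p1.png

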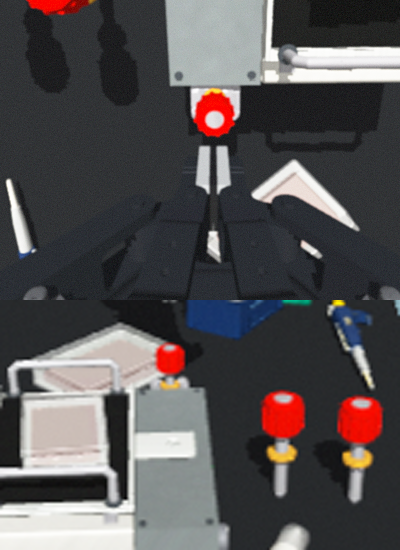

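Pin is parked upright (knob at wrist (315,219), expected (313,222)). Now the closed fingers go to the right of the rail and down.

>>> carry_out --deltas '[[[0.55, 0.1, 0, 0, 0], [0.55, 0.1, 0, 0, 0], [0.55, 0.08, 0, 0, 0], [0, 0, -0.4, 0, 0], [0, 0, 0, 0, 0]]]'

```text
time_s: 10.48
ee_pos: [0.6497, 0.0174, 0.1618]
tcp_rot: [-3.135, -0.001, 1.618]
ft_force: [-0.6, 0.4, -1.1]
finger_gap: -0.002
finger_force: 0.0
```

Run:
```python
from h import *
np.set_printoptions(precision=4,suppress=True)
s=observe(); print(s['ee_pos'],s['finger_gap']);C=cam('wrist'); im=snapshot('wrist')
print('exp rail',proj(C,[.651,.0432,.129]),'tip',proj(C,s['ee_pos']+np.array([0,0.011,-.011])))
cv2.imwrite('pics/r1.png',im[:,:,::-1])
```

```text
[0.6497 0.0174 0.1618] -0.0022447614218527503
exp rail [316.9982 201.1519] tip [313.0661 242.575 ]
```

View pics/r1.png

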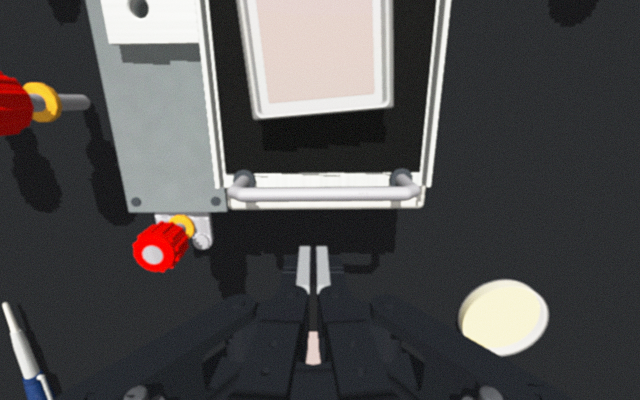

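Rail bar at (325,192), fingertips at (313,247), to its right and clear of it. Lowering and pushing.

>>> carry_out --deltas '[[[0, 0, -0.35, 0, 0], [0, 0, -0.27, 0, 0], [0, 0.12, 0, 0, 0], [-0.006, 0.12, 0, 0, 0], [-0.006, 0.12, 0, 0, 0]]]'

```text
time_s: 11.15
ee_pos: [0.6512, 0.0386, 0.1288]
tcp_rot: [3.141, 0.001, 1.619]
ft_force: [-0.3, -3.0, -0.5]
finger_gap: -0.001
finger_force: 1.4
```

>>> carry_out --deltas '[[[-0.006, 0.12, 0, 0, 0], [-0.006, 0.12, 0, 0, 0], [-0.006, 0.1, 0, 0, 0], [-0.006, 0.08, 0, 0, 0]]]'

```text
time_s: 11.65
ee_pos: [0.6498, 0.0642, 0.1287]
tcp_rot: [3.141, 0.0, 1.618]
ft_force: [0.3, -2.9, 0.9]
finger_gap: 0.0
finger_force: 1.2
```

>>> carry_out --deltas '[[[-0.003, 0.05, 0, 0, 0], [-0.003, 0.05, 0, 0, 0]]]'

```text
time_s: 11.9
ee_pos: [0.6497, 0.0676, 0.1287]
tcp_rot: [3.141, 0.005, 1.618]
ft_force: [-0.6, -14.3, 2.7]
finger_gap: -0.0
finger_force: 7.3
```

>>> carry_out --deltas '[[[-0.002, 0.03, 0, 0, 0], [0, 0.02, 0, 0, 0]]]'

```text
time_s: 12.15
ee_pos: [0.6497, 0.0677, 0.1288]
tcp_rot: [3.141, 0.009, 1.618]
ft_force: [-1.7, -19.9, 1.4]
finger_gap: 0.003
finger_force: 9.9
```

Left stop reached (force rises, motion stops). Backing off and lifting clear.

>>> carry_out --deltas '[[[0, -0.2, 0, 0, 0], [0, -0.2, 0, 0, 0], [0, 0, 0.6, 0, 0], [0, 0, 0.8, 0, 0], [0, 0, 0, 0, 0]]]'

```text
time_s: 12.78
ee_pos: [0.6519, 0.0487, 0.2179]
tcp_rot: [3.132, 0.001, 1.618]
ft_force: [-0.8, 0.1, 0.2]
finger_gap: -0.003
finger_force: 0.0
```

Run:
```python
from h import *
s=observe(); print(s['ee_pos'],s['ft_force'])
im=snapshot('wrist'); a=cv2.resize(im,(480,300)); b=cv2.resize(snapshot('side')[150:250,210:370],(480,300),interpolation=2)
cv2.imwrite('pics/z1.png',np.vstack([a,b])[:,:,::-1])
```

```text
[0.6519294  0.04869166 0.21787115] [-0.77733886  0.14083318  0.15893326]
```

View pics/z1.png

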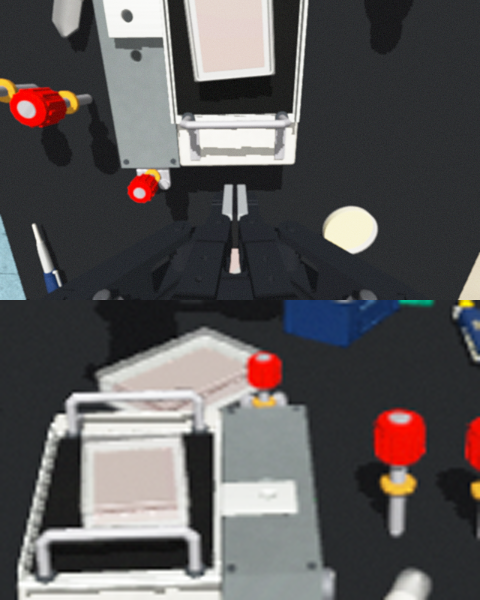

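The platform is at the left stop (tongue hole (127,15) shifted from the bore (136,56)), the dish is flat, and the pin is upright in the fork. Handing in.

```bash
python3 -c "
from workcell import *
print(sign_off())"
```

```text
the job is handed in; nothing more can be done
None
```

I parked the lock pin upright in the fork, pushed the platform to its left stop with the dish still flat, and handed the job in at about 13 s of the 48 s allowed; no verdict came back, and I did not re-measure the jar or tube, which the arm stayed away from.

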